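# Lift the pawl, wind the feed ratchet back, and set the pawl to hold

### The arm

A 6-joint arm with a two-finger parallel gripper is mounted at the origin on the work surface. World frame = base frame: x ahead of the robot, y to its left, z up, the work surface at z = 0. Lengths are in m, angles in rad, forces in N, time in s.
With the tool pointing down it reaches from about 0.225 to 0.725 m from the base axis. Payload 3.1 kg.
Tool frame: the origin (TCP) lies at the very end of the fingers, on their centre line; the grasp point (between the pads) lies arm.grip_point_offset behind it (arm.grip_point_offset is the distance from the TCP to the grasp point, in m); y points along the fingers, z is the direction in which the jaws open and shut, and the axes are right-handed (so a half turn about y gives the same grasp; the last joint's range is limited). The gripper opens to 85 mm and grips with 20 to 120 N. Pads are 22 mm wide; open, the fingers measure 114 mm over their backs; the gripper's body (76 mm by 85 mm) begins 54 mm behind the grasp point. The pads swing forward as they close: fully open they stand 13 mm farther back than shut.
Start: joints at [-1.296, 0.048, 0.099, 1.622, 0, 1.443], TCP at [0.206, -0.483, 0.231] pointing down, gripper open.
Joint ranges: [-2.91, 2.91], [-0.99, 1.94], [-1.21, 1.42], [-2.12, 2.29], [-1.49, 1.47], [-3.14, 3.14]. Speed limits (rad/s): [2.79, 2.79, 3.14, 3.14, 3.14, 3.14].

### API

Orientations are given as a unit quaternion [x, y, z, w].
In Python, from cell import arm, cams gives the robot as it stands.
- The arm moves only by the shell command python3 -m pendant 'ROWS' [OPENING] [FORCE]. ROWS is JSON, a list of rows, each an object of numbers: "tx", "ty", "tz": the shift along the tool's x, y, z scaled (see below); "roll": the turn about the tool's y scaled (see below). A call has 1 to 10 rows; each row shifts and turns the commanded pose from where the row before left it, along the tool's axes as they then stand; what a row does not reach is not made up. The controller multiplies each number of a shift by 0.05 m and each number of a turn by 0.15 rad. A row lasts 1/8 s, in which the tool goes at most 62.5 mm and 10.7 degrees, less where a joint would pass 70% of its speed; a pose out of reach is approached as far as the arm can. A call with a number of a shift or a turn outside -1 to 1 is refused whole. A call with a gripper value outside its range is refused whole. OPENING is the closure, from 0 (fully open) to 1 (shut), set as the call begins (- or left out, the last holds). The fingers move at their own pace and stop on an object; FORCE is the grip in N (left out, the last holds). Time passes only in rows, so rows that do not move let the fingers close. It gives the time, the measured TCP pose, the force and the opening at its end, in the units of the state.
- arm.read_state(): the state, without advancing time (a new reading comes with each control period).
- cams.capture(name): name is "scene" or "top"; returns the picture (400x640x3 uint8, red, green, blue); there is no depth.
- cams.camera_params(name): a dict with "fx", "fy", "cx", "cy" (pixels), "k1" (the pictures are not rectified: a ray, as slopes to the right and down, at radius r is drawn at 1 + k1 r^2 times it, then the intrinsics apply), "eye" and "rotation" of the camera in the world. Camera axes: x right, y down, z forward; pixel columns grow to the right and rows downward; lengths in m; the calibration is good to about 2 mm. A picture is of the moment at which its call begins. camera_params takes no time and is no camera call.
- arm.sign_off(): hands the job in, once; it reports no verdict.
The state is a dict: "t": time; "joint_pos": joint angles; "qd": joint speeds; "joint_torque": joint torques, N m; "ee_pos": TCP position; "ee_rot": TCP orientation; "contact_force": force on the tool from outside, world axes, zero at the start; "torque": the same for the moment, N m; "gripper_width": finger opening in m.
Only numpy, scipy, OpenCV 4.12 (cv2) and the standard library are available. Lean on these libraries where they do the work, as an engineer would, in place of code of your own. Each camera call takes 0.05 s, during which the arm holds its last target. There are 200 camera calls.

### The job

Back the stone off the grinding disc: tip the holding pawl up and right over until it lies back on its stop, then wind the ratchet wheel backwards (anticlockwise seen from above) by its handle until the stone stands about 20 mm clear of the disc's face. Then tip the pawl back onto the teeth, let go of it, and turn the wheel a little further backwards until a tooth runs up against the pawl; press the handle gently against that catch, with about 12 N, for half a second to be sure that it holds, and let go. Never force the wheel against the pawl, and leave the bowl, the jar and the brush where they are.

Things in the scene. Friction and masses are not known exactly. Their poses are not given: they have to be found in the camera images.
- machine: Hand-fed stone grinder, fixed. Origin on the bench under the wheel's vertical axis, z up. On its y axis: pawl hinge at +100 mm, wheel at 0, grinding disc at the far end. Base plate 170 mm wide, y -340 to +130 mm, 8 mm high; gear housing under the wheel 130 x 130 mm, top 45 mm above the bench. Disc and hood reach 184 mm high, all at y below -165 mm.
- wheel: Steel ratchet wheel lying flat, 116 mm across, turning about the machine's vertical axis; origin on it, 47 mm above the bench. Seen from above, anticlockwise is backwards and draws the stone off the disc, 5 mm per radian. Drag: about 3 N at the handle; it stays where it is left. Clockwise, the teeth slip under the pawl and lift it; anticlockwise a tooth stops on the lowered pawl.
- rim (a point): Point on the wheel's rim, 50 mm from the axis and 55 mm above the bench, turning with the wheel. 10 saw teeth stand on the rim's top face, 36 degrees apart, radius 43 to 57 mm, roots 55 mm and tops 63 mm above the bench. Where a tooth meets the pawl is not told: feel for it, at most one tooth of turn. At the start the pawl may lie on a tooth or between two.
- handle (a point): Centre of the wheel's handle: an upright black round sleeve, free to spin on its pin, 15 mm thick, 50 mm tall, 34 mm from the wheel's axis. This point is 85 mm above the bench, 20 mm below its top. Pressing it backwards with 12 N against the caught pawl loads the pawl's tip with about 6 N; 7 N is too little for the test (3 N on the tip), 20 N too much (12 N on the tip).
- pawl: Steel pawl on a level hinge along the machine's x axis; origin on the hinge, 75 mm above the bench. Its lift angle is the tilt of its own z axis: at 0 the 10 mm wide arm points along machine -y, its tip standing on the tooth roots. On a tooth's top it is raised 0.17 rad. Back stop at 2.4 rad, away from the wheel: past 1.5 rad it falls there by itself, below 1.1 rad onto the wheel, slowly.
- pawl_tip (a point): Rounded foot of the pawl's tip, 6 mm thick, 49 mm along the arm from the hinge and 20 mm below the hinge when lowered. It must not be loaded by a tooth with more than 12 N.
- pawl_knob (a point): Centre of the pawl's grip: a black roller free to spin on a pin along the machine's x axis, 20 mm across and 20 mm long; 36 mm along the arm from the hinge and 24 mm above the hinge when lowered (it swings on a circle of 43 mm about the hinge axis). Pinch it by its flat ends and swing it over, the pawl turning between the fingers. Lifting takes about 1 N.
- stone_face (a point): Middle of the front face of the stone clamped in the carriage, 71 mm above the bench; facing the disc. Its distance along machine y from the disc face is the clear gap, 2 to 6 mm at the start.
- disc_face (a point): Point on the flat face of the grinding disc opposite the stone, 71 mm above the bench; the face lies at machine y = -185 mm and faces +y. Fixed.
- clay_bowl: Loose terracotta bowl, 110 mm across, 60 mm tall; origin under its centre. Bystander.
- polish_jar: Loose glass jar with yellow lid, 60 mm across, 100 mm tall; origin under its centre. Bystander.
- brush: Loose hand brush lying on the bench, handle along its own -x; origin near its middle. Bystander.

How it is judged:
By the outcome, as a careful person would: the job done as asked, in the order asked, and still so for the second after the job is handed in, with the robot touching nothing.
It also fails if it takes over 72 s, if anything falls off the work surface, if the arm or the gripper's body presses on something with over 40 N, if the wrist force passes 120 N, or if a joint passes its speed limit or range.

## Working session

There is one attempt and no reset: what is moved stays moved. The work goes in short steps, Python scripts to look and compute and a shell command to move; the robot and the scene stay as the last step left them, time stands still between calls to the robot, and variables do not carry over. Pictures are saved under pics/ and viewed, about 8 in all and at most 12, crops included, and the job is handed in when it is done.

```bash
mkdir -p pics; ls
cat > h.py <<'E'
import numpy as np, cv2
from cell import arm, cams
from scipy.spatial.transform import Rotation as R
def snap(n,f,crop=None,s=1):
    im=cams.capture(n)
    if crop: a,b,c,d=crop; im=im[b:d,a:c]
    im=cv2.resize(im,None,fx=s,fy=s,interpolation=cv2.INTER_CUBIC)
    cv2.imwrite('pics/'+f,im[:,:,::-1])
def P(n):
    p=cams.camera_params(n); return p,np.array(p['rotation']).reshape(3,3),np.array(p['eye'])
def proj(n,X):
    p,Rm,e=P(n); c=(np.atleast_2d(X)-e)@Rm
    u=c[:,:2]/c[:,2:]; u=u*(1+p['k1']*(u**2).sum(1,keepdims=True))
    return u*[p['fx'],p['fy']]+[p['cx'],p['cy']]
def pix(n,uv,z):
    p,Rm,e=P(n); d=(np.array(uv,float)-[p['cx'],p['cy']])/[p['fx'],p['fy']]; u=d.copy()
    for _ in range(20): u=d/(1+p['k1']*(u@u))
    r=Rm@np.array([u[0],u[1],1]); return e+r*(z-e[2])/r[2]
E
python3 - <<'E'
from h import *
for n in('scene','top'):
    p=cams.camera_params(n); print(p); snap(n,n+'0.png')
s=arm.read_state(); print(s, arm.grip_point_offset); print(R.from_quat(s['ee_rot']).as_matrix().round(3))
E
```

```text
pics
{'fx': 431.94494836521386, 'fy': 431.94494836521386, 'cx': 314.0875052764734, 'cy': 199.88254819691585, 'k1': -0.03067207277585166, 'eye': array([1.25719413, 0.44179055, 0.8699961 ]), 'rotation': array([ 0.54128763,  0.74741564, -0.31856093, -0.21655596])}
{'fx': 462.9818898782105, 'fy': 462.9818898782105, 'cx': 320.21366576412026, 'cy': 198.10409629169598, 'k1': -0.10913932080146921, 'eye': array([0.28551224, 0.19382315, 1.23268091]), 'rotation': array([ 0.71207679, -0.69676456,  0.06816479, -0.05309761])}
{'t': 0.1, 'joint_pos': array([-1.29581068e+00,  4.87060274e-02,  9.77519054e-02,  1.62199839e+00,
        7.37960697e-06,  1.44299681e+00]), 'qd': array([ 0.00031356, -0.00174247,  0.00260724, -0.00067832, -0.00090913,
        0.0007665 ]), 'joint_torque': array([ 1.94287255e-03, -3.39852834e+01,  3.20935893e+01,  1.59157830e-02,
       -1.72706209e-04, -3.04070454e-06]), 'ee_pos': array([ 0.20563073, -0.48245558,  0.23021765]), 'ee_rot': array([-0.14149874,  0.69357547, -0.69205456,  0.14139184]), 'contact_force': array([-0.46672351,  0.28825387,  0.61880675]), 'torque': array([-0.00428352, -0.02913531, -0.02966849]), 'gripper_width': 0.0853801330986456} 0.0187
[[-0.92  -0.001  0.392]
 [-0.392  0.002 -0.92 ]
 [-0.    -1.    -0.002]]
```

View pics/scene0.png

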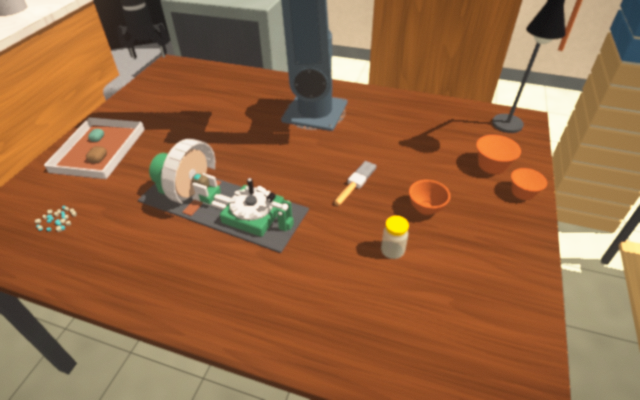

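View pics/top0.png

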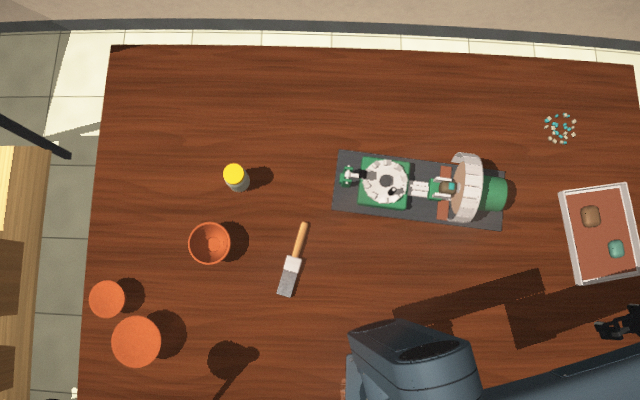

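The top picture shows the base plate at about (333–507, 150–230), wheel at (386,181), disc to the right at (465,187) and pawl to the left at (348,175). Jar is at (235,178), bowl at (210,243) and brush at (292,260). Next I'll take crops of the machine.

```bash
sed -i "s/np.array(p\['rotation'\]).reshape(3,3)/R.from_quat(p['rotation']).as_matrix()/" h.py
python3 - <<'E'
from h import *
snap('top','t1.png',(320,140,520,240),4)
snap('scene','s1.png',(140,130,320,255),4)
for c in [(340.5,150.5),(333,207.5),(502,230),(386,181)]: print(c,pix('top',c,.008 if c[0]!=386 else .06).round(4))
E
```

```text
(340.5, 150.5) [0.6319 0.1168 0.008 ]
(333, 207.5) [0.4735 0.135  0.008 ]
(502, 230) [ 0.4217 -0.3277  0.008 ]
(386, 181) [5.384e-01 4.000e-04 6.000e-02]
```

View pics/t1.png

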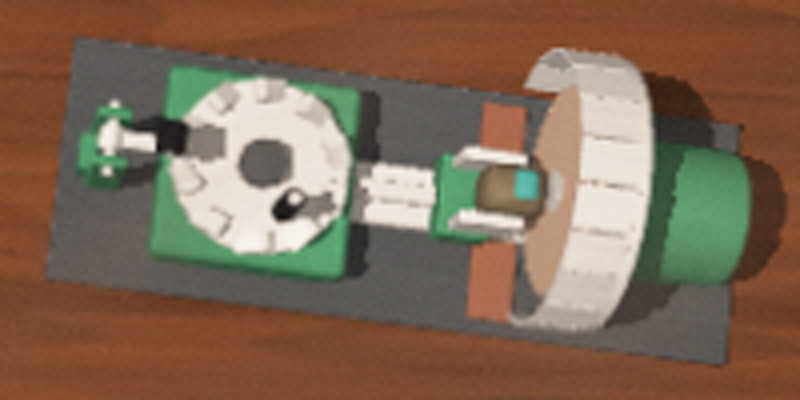

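View pics/s1.png

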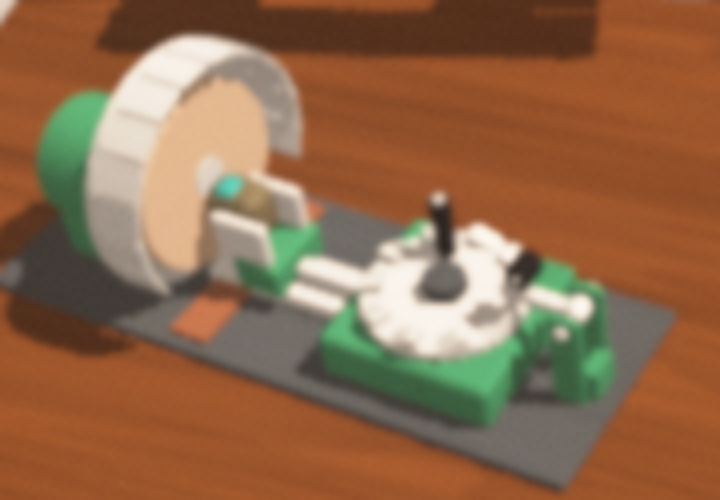

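The crops show, in upscaled t1 pixels: plate corners at (78,40), (47,280), (727,363) and (740,125), wheel hub (266,162), handle top (295,198), and pawl knob (172,137). In s1 the handle top is at (438,198) and the knob at (523,265).

```bash
cat > fit.py <<'E'
from h import *
from scipy.optimize import least_squares
T=lambda a:(320+(a[0]+.5)/4-.5,140+(a[1]+.5)/4-.5)
S=lambda a:(140+(a[0]+.5)/4-.5,130+(a[1]+.5)/4-.5)
pts=[('top',T((77,39)),(.085,.13,.008)),('top',T((46,279)),(-.085,.13,.008)),('top',T((727,364)),(-.085,-.34,.008)),('top',T((741,125)),(.085,-.34,.008)),
('scene',S((676,314)),(-.085,.13,.008)),('scene',S((564,489)),(.085,.13,.008)),('top',T((266,162)),(0,0,.063))]
def M(q): 
    c,s=np.cos(q[2]),np.sin(q[2]); return np.array([[c,-s,0],[s,c,0],[0,0,1]]),np.array([q[0],q[1],0])
def w(q,p): A,b=M(q); return A@np.array(p)+b
res=lambda q:np.concatenate([proj(n,w(q,p))[0]-uv for n,uv,p in pts])
q=least_squares(res,[.54,0,-.1]).x
print(q,res(q).round(1)); np.save('q.npy',q)
def han(a,z): return w(q,(.034*np.cos(a),.034*np.sin(a),z))
r2=lambda a:np.concatenate([proj('top',han(a[0],.105))[0]-T((296,197)),proj('scene',han(a[0],.105))[0]-S((438,197))])
a=min((least_squares(r2,[k]) for k in(-2,-1,0,1,2,3)),key=lambda r:r.cost); print('handle ang',a.x,r2(a.x),han(a.x[0],.085))
def kn(l): return w(q,(0,.1-.036*np.cos(l)+.024*np.sin(l)*1,.075+.024*np.cos(l)+.036*np.sin(l)))
for l in(0,.17): print('knob',l,kn(l),proj('top',kn(l))[0]-T((172,137)),proj('scene',kn(l))[0]-S((523,265)))
# stone
for d in(.002,.006): print(proj('top',w(q,(0,-.185+d,.071))))
E
python3 fit.py
```

```text
[ 0.53990598  0.0021832  -0.10632297] [-0.4 -1.2 -0.2 -0.3  0.4  0.3  0.2 -0.3  0.2 -1.  -0.4 -1.  -0.6  0.1]
handle ang [3.64881071] [-0.05756503  0.191465   -0.09184822  0.56323123] [ 0.50860177 -0.01108505  0.085     ]
knob 0 [0.54669783 0.0658218  0.099     ] [0.07124418 0.04468935] [-0.03183234  0.76866589]
knob 0.17 [0.5471838  0.07037526 0.1047446 ] [-1.47937242 -0.69970063] [ 1.33091148 -0.34205886]
[[455.37114244 188.6662372 ]]
[[453.8735929  188.46744173]]
```

The plate fit residual is about 1 px. Knob is at world (0.547, 0.066, 0.099) with lift ≈ 0, and the handle is at machine angle 209°. I'll go above the knob.

```bash
cat > go.py <<'E'
# usage: go.py mx my z yaw_machine(deg of tool z)  -> remaining shift in current tool units, roll units
import sys; from h import *
q=np.load('q.npy'); s=arm.read_state(); A=R.from_quat(s['ee_rot']).as_matrix(); c,sn=np.cos(q[2]),np.sin(q[2])
B=np.array([[c,-sn],[sn,c]]); m=B.T@(s['ee_pos'][:2]-q[:2]); yaw=np.degrees(np.arctan2(A[1,2],A[0,2])-q[2])
f=B.T@s['contact_force'][:2]
print('t %.2f machine xyz mm %s yaw %.1f  F(mach) %s w %.1f j6 %.2f'%(s['t'],np.r_[m,s['ee_pos'][2]].round(4)*1e3,yaw,np.r_[f,s['contact_force'][2]].round(1),s['gripper_width']*1e3,s['joint_pos'][5]))
if len(sys.argv)>1:
    mx,my,z,y=map(float,sys.argv[1:5]); d=np.r_[B@np.array([mx,my])/1e3+q[:2],z/1e3]-s['ee_pos']
    print('shift units',(A.T@d/.05).round(3),'roll units',round(-np.radians((y-yaw+180)%360-180)/.15,3))
E
python3 -m pendant '[{"tx":-0.755,"tz":-0.53},{"tx":-0.755,"tz":-0.53},{"tx":-0.755,"tz":-0.53},{"tx":-0.755,"tz":-0.53},{"tx":-0.755,"tz":-0.53},{"tx":-0.755,"tz":-0.53},{"tx":-0.755,"tz":-0.53}]' 0.5
python3 -m pendant '[{"tx":-0.755,"tz":-0.53},{"tx":-0.755,"tz":-0.53},{"tx":-0.755,"tz":-0.53},{"tx":-0.755,"tz":-0.53},{"tx":-0.755,"tz":-0.53},{"tx":-0.755,"tz":-0.53},{"tx":-0.755,"tz":-0.53}]'
python3 -m pendant '[{"roll":-1},{"roll":-1},{"roll":-1},{"roll":-1},{"roll":-1},{"roll":-1},{"roll":-1},{"roll":-0.07}]'
python3 go.py 0 64 140 0
```

```text
t 0.20 machine xyz mm [-280.9 -517.5  230.5] yaw -60.8  F(mach) [0.4 0.1 0.3] w 85.3 j6 1.44
shift units [-10.574   1.824  -7.415] roll units -7.078schema error: expected keys tx, ty, tz, roll
schema error: expected keys tx, ty, tz, roll
schema error: expected keys tx, ty, tz, roll
```

```bash
python3 -m pendant '[{"tx":-0.755,"ty":0,"tz":-0.53,"roll":0},{"tx":-0.755,"ty":0,"tz":-0.53,"roll":0},{"tx":-0.755,"ty":0,"tz":-0.53,"roll":0},{"tx":-0.755,"ty":0,"tz":-0.53,"roll":0},{"tx":-0.755,"ty":0,"tz":-0.53,"roll":0},{"tx":-0.755,"ty":0,"tz":-0.53,"roll":0},{"tx":-0.755,"ty":0,"tz":-0.53,"roll":0}]' 0.5
python3 -m pendant '[{"tx":-0.755,"ty":0,"tz":-0.53,"roll":0},{"tx":-0.755,"ty":0,"tz":-0.53,"roll":0},{"tx":-0.755,"ty":0,"tz":-0.53,"roll":0},{"tx":-0.755,"ty":0,"tz":-0.53,"roll":0},{"tx":-0.755,"ty":0,"tz":-0.53,"roll":0},{"tx":-0.755,"ty":0,"tz":-0.53,"roll":0},{"tx":-0.755,"ty":0,"tz":-0.53,"roll":0}]'
python3 -m pendant '[{"tx":0,"ty":0,"tz":0,"roll":-1},{"tx":0,"ty":0,"tz":0,"roll":-1},{"tx":0,"ty":0,"tz":0,"roll":-1},{"tx":0,"ty":0,"tz":0,"roll":-1},{"tx":0,"ty":0,"tz":0,"roll":-1},{"tx":0,"ty":0,"tz":0,"roll":-1},{"tx":0,"ty":0,"tz":0,"roll":-1},{"tx":0,"ty":0,"tz":0,"roll":-0.07}]'
python3 go.py 0 64 140 0
```

```text
t: 1.08
ee_pos: [0.3767, -0.2074, 0.2312]
ee_rot: [0.141, -0.693, 0.693, -0.141]
contact_force: [-0.3, -0.4, -0.4]
gripper_width: 0.0426
t: 1.95
ee_pos: [0.5471, 0.0669, 0.231]
ee_rot: [0.142, -0.693, 0.693, -0.141]
contact_force: [1.2, -0.3, -0.1]
gripper_width: 0.0426
t: 2.95
ee_pos: [0.5464, 0.0655, 0.231]
ee_rot: [-0.472, 0.527, -0.526, 0.472]
contact_force: [-0.4, -0.1, 0.5]
gripper_width: 0.0425
t 2.95 machine xyz mm [ -0.3  63.7 231. ] yaw -0.1  F(mach) [-0.4 -0.1  0.5] w 42.5 j6 1.68
shift units [-0.007  1.82   0.006] roll units -0.016
```

```bash
python3 -m pendant '[{"tx":0,"ty":0.6,"tz":0,"roll":0},{"tx":0,"ty":0.6,"tz":0,"roll":0},{"tx":0,"ty":0.6,"tz":0,"roll":0},{"tx":0,"ty":0.5,"tz":0,"roll":0},{"tx":0,"ty":0.3,"tz":0,"roll":0},{"tx":0,"ty":0.3,"tz":0,"roll":0}]'
python3 go.py 0 64 86 0
python3 -c "
from h import *
snap('scene','s2.png',(210,130,340,250),5)"
```

```text
t: 3.7
ee_pos: [0.5468, 0.0655, 0.086]
ee_rot: [0.472, -0.526, 0.527, -0.472]
contact_force: [-0.2, -0.4, -0.5]
gripper_width: 0.0426
t 3.70 machine xyz mm [ 0.2 63.7 86. ] yaw -0.1  F(mach) [-0.1 -0.5 -0.5] w 42.6 j6 1.68
shift units [-0.007 -0.001 -0.003] roll units -0.014
```

View pics/s2.png

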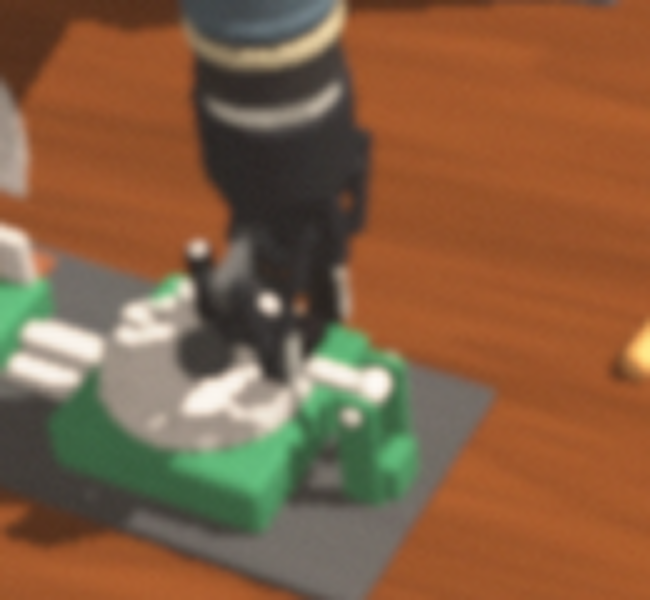

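The fingers straddle the knob at about (285,300) in the crop. Now I'll pinch it.

```bash
python3 -m pendant '[{"tx":0,"ty":0,"tz":0,"roll":0},{"tx":0,"ty":0,"tz":0,"roll":0},{"tx":0,"ty":0,"tz":0,"roll":0},{"tx":0,"ty":0,"tz":0,"roll":0}]' 0.85 20
python3 go.py
```

```text
t: 4.25
ee_pos: [0.5482, 0.0656, 0.0873]
ee_rot: [0.471, -0.525, 0.527, -0.473]
contact_force: [5.5, 0.8, -1.6]
gripper_width: 0.0196
t 4.25 machine xyz mm [ 1.5 63.9 87.3] yaw -0.1  F(mach) [ 5.4  1.4 -1.6] w 19.6 j6 1.68
```

```bash
python3 -m pendant '[{"tx":0,"ty":0,"tz":0.03,"roll":0},{"tx":-0.082,"ty":-0.092,"tz":0,"roll":0},{"tx":-0.082,"ty":-0.092,"tz":0,"roll":0}]' && python3 go.py
python3 -m pendant '[{"tx":-0.095,"ty":-0.06,"tz":0,"roll":0},{"tx":-0.095,"ty":-0.06,"tz":0,"roll":0},{"tx":0,"ty":0,"tz":0,"roll":0}]' && python3 go.py
```

```text
t: 4.62
ee_pos: [0.5491, 0.0734, 0.096]
ee_rot: [0.472, -0.526, 0.526, -0.472]
contact_force: [2.4, -0.1, -1.8]
gripper_width: 0.0195
t 4.62 machine xyz mm [ 1.6 71.8 96. ] yaw -0.1  F(mach) [ 2.4  0.2 -1.8] w 19.5 j6 1.69
t: 5.0
ee_pos: [0.5502, 0.0834, 0.1022]
ee_rot: [0.472, -0.526, 0.526, -0.473]
contact_force: [1.4, -2.0, 3.0]
gripper_width: 0.0192
t 5.00 machine xyz mm [  1.6  81.8 102.2] yaw -0.0  F(mach) [ 1.6 -1.9  3. ] w 19.2 j6 1.71
```

```bash
python3 -m pendant '[{"tx":-0.108,"ty":-0.034,"tz":0,"roll":0},{"tx":-0.108,"ty":-0.034,"tz":0,"roll":0},{"tx":-0.113,"ty":-0.005,"tz":0,"roll":0},{"tx":-0.113,"ty":-0.005,"tz":0,"roll":0}]' && python3 go.py
python3 -m pendant '[{"tx":-0.11,"ty":0.024,"tz":0,"roll":0},{"tx":-0.11,"ty":0.024,"tz":0,"roll":0},{"tx":-0.1,"ty":0.052,"tz":0,"roll":0},{"tx":-0.1,"ty":0.052,"tz":0,"roll":0},{"tx":-0.084,"ty":0.077,"tz":0,"roll":0},{"tx":-0.084,"ty":0.077,"tz":0,"roll":0},{"tx":-0.086,"ty":0.122,"tz":0,"roll":0},{"tx":0,"ty":0,"tz":0,"roll":0}]' && python3 go.py
python3 -c "
from h import *
snap('scene','s3.png',(210,130,340,250),5)"
```

```text
t: 5.5
ee_pos: [0.5527, 0.106, 0.1058]
ee_rot: [-0.472, 0.526, -0.526, 0.473]
contact_force: [2.9, -0.5, 2.7]
gripper_width: 0.0193
t 5.50 machine xyz mm [  1.7 104.6 105.8] yaw -0.0  F(mach) [ 2.9 -0.1  2.7] w 19.3 j6 1.75
t: 6.5
ee_pos: [0.5562, 0.1391, 0.0829]
ee_rot: [-0.472, 0.526, -0.526, 0.473]
contact_force: [5.2, 3.5, 2.1]
gripper_width: 0.0192
t 6.50 machine xyz mm [  1.7 137.9  82.9] yaw -0.0  F(mach) [4.8 4.1 2.1] w 19.2 j6 1.81
```

View pics/s3.png

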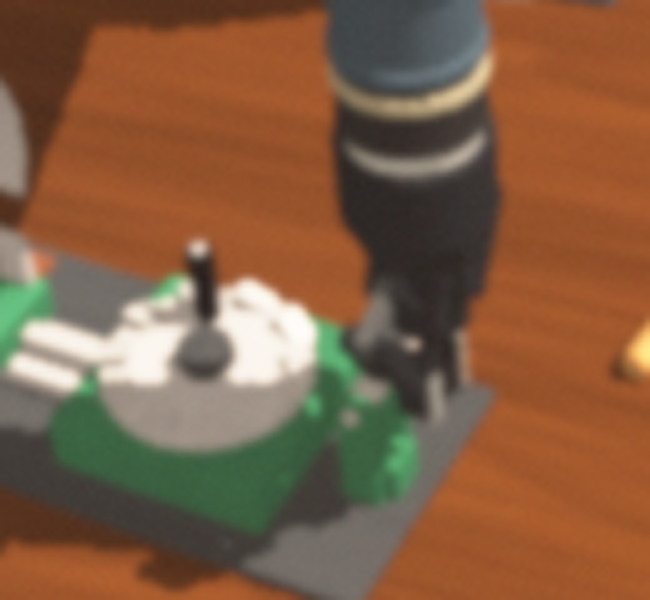

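The pawl is swung over, with the knob at about (410,345) in the crop. Next: let go, rise and go above the handle.

```bash
python3 -m pendant '[{"tx":0,"ty":0,"tz":0,"roll":0},{"tx":0,"ty":0,"tz":0,"roll":0},{"tx":0,"ty":0,"tz":0,"roll":0},{"tx":0,"ty":-0.5,"tz":0,"roll":0},{"tx":0,"ty":-0.6,"tz":0,"roll":0},{"tx":0,"ty":-0.6,"tz":0,"roll":0}]' 0.5 20 && python3 go.py
python3 -m pendant '[{"tx":0.62,"ty":0,"tz":-0.126,"roll":0},{"tx":0.62,"ty":0,"tz":-0.126,"roll":0},{"tx":0.62,"ty":0,"tz":-0.126,"roll":0},{"tx":0.62,"ty":0,"tz":-0.126,"roll":0},{"tx":0.62,"ty":0,"tz":-0.126,"roll":0}]'
python3 -m pendant '[{"tx":0,"ty":0,"tz":0,"roll":1},{"tx":0,"ty":0,"tz":0,"roll":1},{"tx":0,"ty":0,"tz":0,"roll":1},{"tx":0,"ty":0,"tz":0,"roll":1},{"tx":0,"ty":0,"tz":0,"roll":1},{"tx":0,"ty":0,"tz":0,"roll":1},{"tx":0,"ty":0,"tz":0,"roll":1},{"tx":0,"ty":0,"tz":0,"roll":0.07}]'
python3 go.py -29.8 -16.4 72 -61
python3 -c "
from h import *
snap('scene','s4.png',(140,110,330,250),4)"
```

```text
t: 7.3
ee_pos: [0.5552, 0.138, 0.1693]
ee_rot: [-0.473, 0.526, -0.526, 0.472]
contact_force: [-0.1, -0.2, -0.2]
gripper_width: 0.0426
t 7.30 machine xyz mm [  0.8 136.7 169.3] yaw -0.1  F(mach) [-0.1 -0.2 -0.2] w 42.6 j6 1.81
t: 7.92
ee_pos: [0.5071, -0.0134, 0.1687]
ee_rot: [-0.473, 0.526, -0.526, 0.472]
contact_force: [0.2, 0.0, -0.4]
gripper_width: 0.0428
t: 8.93
ee_pos: [0.5075, -0.0125, 0.1687]
ee_rot: [-0.142, 0.693, -0.693, 0.141]
contact_force: [-0.0, -1.0, -0.7]
gripper_width: 0.0427
t 8.93 machine xyz mm [-30.7 -18.  168.7] yaw -60.8  F(mach) [ 0.1 -1.  -0.7] w 42.7 j6 2.58
shift units [-0.033  1.934 -0.019] roll units 0.025
```

View pics/s4.png

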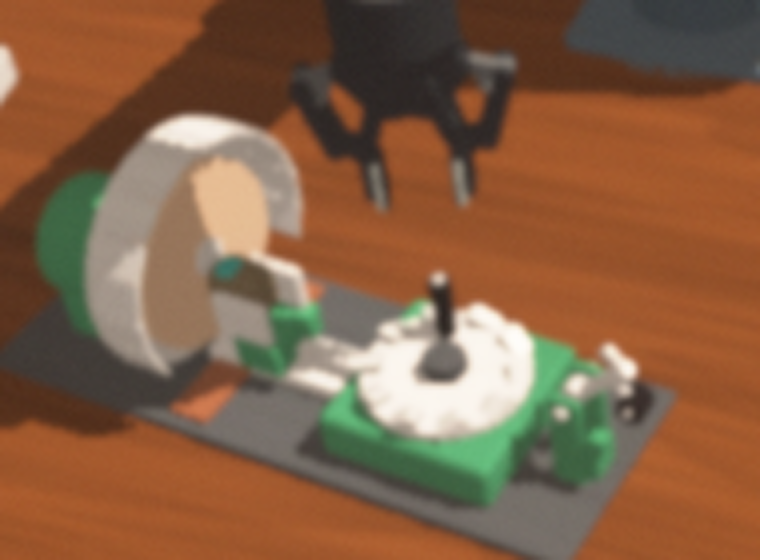

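The pawl lies back on its stop, with the knob at about (632,402). The handle top is still at (438,278). Now descend and grip the handle.

```bash
python3 -m pendant '[{"tx":-0.033,"ty":0.4,"tz":-0.019,"roll":0},{"tx":0,"ty":0.4,"tz":0,"roll":0},{"tx":0,"ty":0.4,"tz":0,"roll":0},{"tx":0,"ty":0.4,"tz":0,"roll":0},{"tx":0,"ty":0.33,"tz":0,"roll":0}]'  && python3 go.py
python3 -m pendant '[{"tx":0,"ty":0,"tz":0,"roll":0},{"tx":0,"ty":0,"tz":0,"roll":0},{"tx":0,"ty":0,"tz":0,"roll":0},{"tx":0,"ty":0,"tz":0,"roll":0}]' 0.9 20
python3 go.py
```

```text
t: 9.6
ee_pos: [0.5087, -0.0108, 0.0715]
ee_rot: [-0.142, 0.693, -0.693, 0.142]
contact_force: [-0.3, 0.1, 0.1]
gripper_width: 0.0425
t 9.60 machine xyz mm [-29.7 -16.2  71.5] yaw -60.7  F(mach) [-0.3  0.1  0.1] w 42.5 j6 2.58
t: 10.1
ee_pos: [0.5089, -0.0107, 0.0725]
ee_rot: [-0.142, 0.693, -0.693, 0.141]
contact_force: [-0.9, 0.6, -3.7]
gripper_width: 0.0148
t 10.10 machine xyz mm [-29.5 -16.1  72.5] yaw -60.8  F(mach) [-1.   0.5 -3.7] w 14.8 j6 2.59
```

```bash
python3 -m pendant '[{"tx":-0.0076,"ty":0,"tz":0.1016,"roll":-1},{"tx":-0.0076,"ty":0,"tz":0.1016,"roll":-1},{"tx":-0.0076,"ty":0,"tz":0.1016,"roll":-1},{"tx":-0.0076,"ty":0,"tz":0.1016,"roll":-1},{"tx":-0.0076,"ty":0,"tz":0.1016,"roll":-1}]'
python3 go.py
python3 -m pendant '[{"tx":-0.0076,"ty":0,"tz":0.1016,"roll":-1},{"tx":-0.0076,"ty":0,"tz":0.1016,"roll":-1},{"tx":-0.0076,"ty":0,"tz":0.1016,"roll":-1},{"tx":-0.0076,"ty":0,"tz":0.1016,"roll":-1},{"tx":-0.0076,"ty":0,"tz":0.1016,"roll":-1}]'
python3 go.py
```

```text
t: 10.72
ee_pos: [0.5254, -0.0285, 0.0725]
ee_rot: [-0.388, 0.592, -0.591, 0.386]
contact_force: [-3.3, -0.2, -0.7]
gripper_width: 0.0145
t 10.72 machine xyz mm [-11.2 -32.1  72.5] yaw -17.6  F(mach) [-3.2 -0.6 -0.7] w 14.5 j6 1.80
t: 11.35
ee_pos: [0.5508, -0.0313, 0.0725]
ee_rot: [0.578, -0.409, 0.41, -0.575]
contact_force: [-2.5, -4.0, -2.1]
gripper_width: 0.014
t 11.35 machine xyz mm [ 14.3 -32.2  72.5] yaw 25.3  F(mach) [-2.1 -4.2 -2.1] w 14.0 j6 1.06
```

```bash
python3 -m pendant '[{"tx":-0.0076,"ty":0,"tz":0.1016,"roll":-1},{"tx":-0.0076,"ty":0,"tz":0.1016,"roll":-1},{"tx":-0.0076,"ty":0,"tz":0.1016,"roll":-1},{"tx":-0.0076,"ty":0,"tz":0.1016,"roll":-1},{"tx":-0.0076,"ty":0,"tz":0.1016,"roll":-1}]'
python3 go.py
python3 -m pendant '[{"tx":-0.0076,"ty":0,"tz":0.1016,"roll":-1},{"tx":-0.0076,"ty":0,"tz":0.1016,"roll":-1},{"tx":-0.0076,"ty":0,"tz":0.1016,"roll":-1},{"tx":-0.0076,"ty":0,"tz":0.1016,"roll":-1},{"tx":-0.0076,"ty":0,"tz":0.1016,"roll":-1}]'
python3 go.py
python3 -c "
from h import *
im=[cv2.resize(cams.capture('scene')[150:250,170:290],None,fx=6,fy=6,interpolation=cv2.INTER_CUBIC)[:300],cv2.resize(cams.capture('top')[155:205,400:520],None,fx=6,fy=6,interpolation=cv2.INTER_CUBIC)]
cv2.imwrite('pics/g1.png',np.vstack(im)[:,:,::-1])"
```

```text
t: 11.98
ee_pos: [0.5717, -0.0161, 0.0726]
ee_rot: [0.688, -0.169, 0.171, -0.685]
contact_force: [2.7, -5.9, -5.3]
gripper_width: 0.0146
t 11.97 machine xyz mm [ 33.5 -14.8  72.6] yaw 68.3  F(mach) [ 3.4 -5.6 -5.3] w 14.6 j6 0.34
t: 12.6
ee_pos: [0.5766, 0.01, 0.0726]
ee_rot: [0.702, 0.096, -0.091, -0.7]
contact_force: [7.2, -2.0, -7.9]
gripper_width: 0.0142
t 12.60 machine xyz mm [35.7 11.7 72.6] yaw 111.3  F(mach) [ 7.4 -1.3 -7.9] w 14.2 j6 -0.36
```

View pics/g1.png

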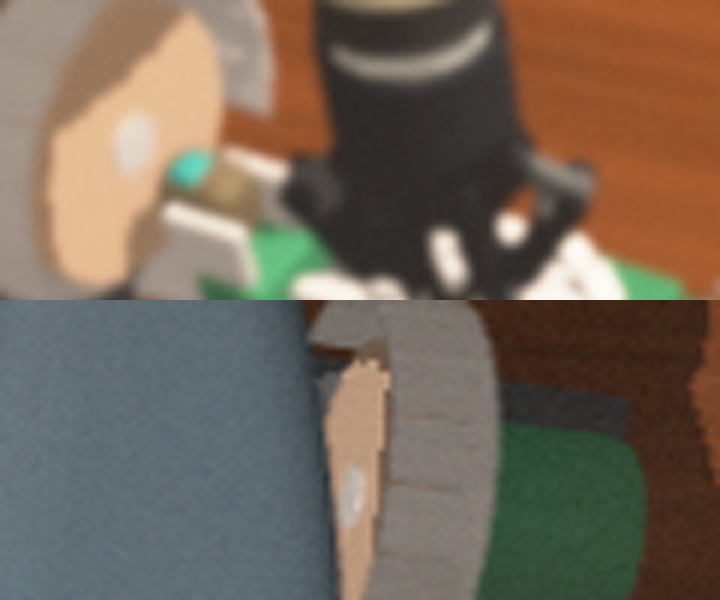

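The scene half shows the stone at about (190–260,170–200), now clear of the disc. The arm blocks the top view. I'll release, rise and move to over the pawl, then measure the gap from the unobstructed view.

```bash
python3 -m pendant '[{"tx":0,"ty":0,"tz":0,"roll":0},{"tx":0,"ty":0,"tz":0,"roll":0},{"tx":0,"ty":0,"tz":0,"roll":0},{"tx":0,"ty":-0.5,"tz":0,"roll":0},{"tx":0,"ty":-0.7,"tz":0,"roll":0},{"tx":0,"ty":-0.7,"tz":0,"roll":0}]' 0.5 20
python3 -m pendant '[{"tx":0,"ty":0,"tz":0,"roll":-1},{"tx":0,"ty":0,"tz":0,"roll":-1},{"tx":0,"ty":0,"tz":0,"roll":-1},{"tx":0,"ty":0,"tz":0,"roll":-1},{"tx":0,"ty":0,"tz":0,"roll":-1},{"tx":0,"ty":0,"tz":0,"roll":-1},{"tx":0,"ty":0,"tz":0,"roll":-1},{"tx":0,"ty":0,"tz":0,"roll":-1}]'
python3 go.py 1.7 141.5 73 180
```

```text
t: 13.45
ee_pos: [0.573, 0.0113, 0.1686]
ee_rot: [-0.701, -0.092, 0.092, 0.701]
contact_force: [0.2, -0.6, 0.4]
gripper_width: 0.0424
t: 14.45
ee_pos: [0.5732, 0.0113, 0.1679]
ee_rot: [0.526, 0.473, -0.473, -0.525]
contact_force: [-0.2, -0.3, -0.4]
gripper_width: 0.0427
t 14.45 machine xyz mm [ 32.2  12.6 167.9] yaw 180.1  F(mach) [-0.2 -0.3 -0.4] w 42.7 j6 -1.56
shift units [2.58  1.897 0.606] roll units 0.011
```

```bash
python3 -m pendant '[{"tx":0.645,"ty":0,"tz":0.15,"roll":0},{"tx":0.645,"ty":0,"tz":0.15,"roll":0},{"tx":0.645,"ty":0,"tz":0.15,"roll":0},{"tx":0.645,"ty":0,"tz":0.15,"roll":0},{"tx":0,"ty":0,"tz":0,"roll":0}]'
python3 go.py 1.7 141.5 73 180
cat > gap.py <<'E'
from h import *
from fit import T,S,w,q
a=cams.capture('scene'); b=cams.capture('top'); cv2.imwrite('pics/sA.png',a[:,:,::-1]); cv2.imwrite('pics/tA.png',b[:,:,::-1])
t0=cv2.imread('pics/top0.png'); t1=b[:,:,::-1]
k=lambda im,y0,y1,x0,x1:cv2.resize(im[y0:y1,x0:x1],None,fx=8,fy=8,interpolation=cv2.INTER_CUBIC)
cv2.imwrite('pics/g2.png',np.vstack([k(t0,172,206,400,490),k(t1,172,206,400,490)]))
for z in(.071,.08,.085):
  for g in(.002,.006,.018,.022): print(z,g,(proj('top',w(q,(0,-.185+g,z)))[0]-[400,172]+.5)*8-.5)
E
python3 gap.py
```

```text
t: 15.08
ee_pos: [0.5571, 0.1448, 0.1679]
ee_rot: [-0.526, -0.473, 0.473, 0.526]
contact_force: [-0.4, -0.3, 0.3]
gripper_width: 0.0424
t 15.07 machine xyz mm [  2.  143.7 167.9] yaw 180.0  F(mach) [-0.4 -0.4  0.3] w 42.4 j6 -1.33
shift units [-0.044  1.897  0.006] roll units 0.001
[ 0.53990598  0.0021832  -0.10632297] [-0.4 -1.2 -0.2 -0.3  0.4  0.3  0.2 -0.3  0.2 -1.  -0.4 -1.  -0.6  0.1]
handle ang [3.64881071] [-0.05756503  0.191465   -0.09184822  0.56323123] [ 0.50860177 -0.01108505  0.085     ]
knob 0 [0.54669783 0.0658218  0.099     ] [0.07124418 0.04468935] [-0.03183234  0.76866589]
knob 0.17 [0.5471838  0.07037526 0.1047446 ] [-1.47937242 -0.69970063] [ 1.33091148 -0.34205886]
[[455.37114244 188.6662372 ]]
[[453.8735929  188.46744173]]
0.071 0.002 [446.46913954 136.82989757]
0.071 0.006 [434.48874317 135.23953384]
0.071 0.018 [398.50045181 130.46556707]
0.071 0.022 [386.48895627 128.87332529]
0.08 0.002 [455.0403315  131.51512158]
0.08 0.006 [442.97576992 129.91179719]
0.08 0.018 [406.73390984 125.09895556]
0.08 0.022 [394.63754052 123.49375876]
0.085 0.002 [459.85577979 128.5287232 ]
0.085 0.006 [447.7439707  126.91810095]
0.085 0.018 [411.35975787 122.08337027]
0.085 0.022 [399.21573811 120.47087914]
```

View pics/g2.png

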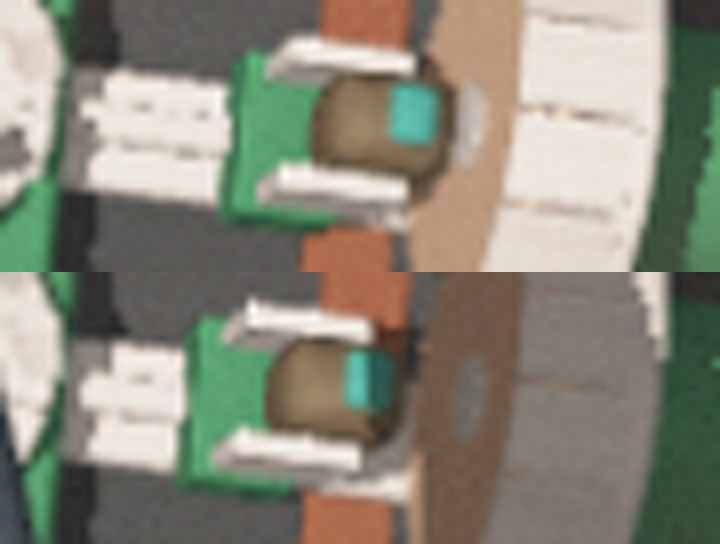

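The top crops show the stone's front edge moving from about x=452 to 402 (3 px/mm, so ~15–16 mm, as wound). The absolute gap depends on the edge height: 17–21 mm. I'll check with the scene camera.

```bash
cat > gs.py <<'E'
from h import *
from fit import w,q
k=lambda im,y0,y1,x0,x1:cv2.resize(im[y0:y1,x0:x1],None,fx=9,fy=9,interpolation=cv2.INTER_CUBIC)
out=[]
for f in('scene0','sA'):
    v=k(cv2.imread(f'pics/{f}.png'),158,206,170,214); c=v.copy()
    f2=lambda X:tuple(np.int32(((proj('scene',w(q,X))[0]-[170,158]+.5)*9-.5).round()))
    for g,col in (((.002,(0,0,255)),(.006,(255,0,0))) if f=='scene0' else ((.017,(0,0,255)),(.021,(255,0,0)))):
        t=np.linspace(0,2*np.pi,40)
        cv2.polylines(c,[np.int32([f2((.015*np.cos(a),-.185+g,.071+.015*np.sin(a))) for a in t])],False,col,1)
    out+=[np.vstack([c])]
cv2.imwrite('pics/g3.png',np.hstack(out)); print(np.hstack(out).shape)
E
python3 gs.py|tail -1
```

```text
(432, 792, 3)
```

View pics/g3.png

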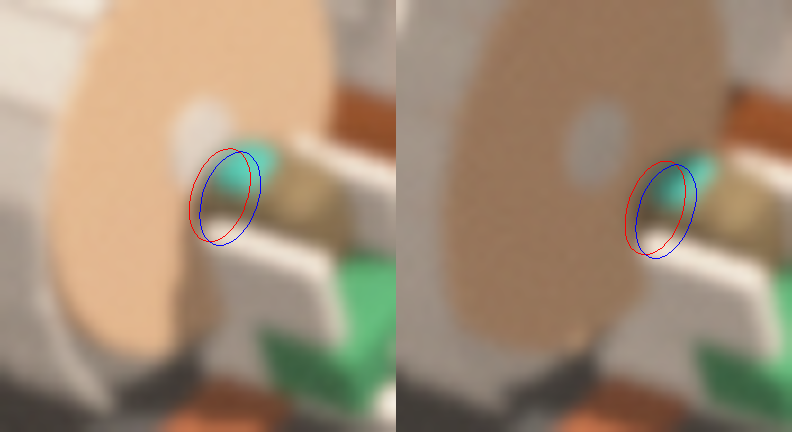

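The scene view puts the stone edge near the 4–5 mm marker at the start (x≈197) and about 20 mm now (x≈640). Both cameras together give 19–20 mm, which is good. Now I'll pinch the pawl knob at its stop.

```bash
python3 -m pendant '[{"tx":-0.03,"ty":0.5,"tz":0.006,"roll":0},{"tx":0,"ty":0.5,"tz":0,"roll":0},{"tx":0,"ty":0.4,"tz":0,"roll":0},{"tx":0,"ty":0.3,"tz":0,"roll":0},{"tx":0,"ty":0.2,"tz":0,"roll":0},{"tx":0,"ty":0,"tz":0,"roll":0}]' && python3 go.py
python3 -m pendant '[{"tx":0,"ty":0,"tz":0,"roll":0},{"tx":0,"ty":0,"tz":0,"roll":0},{"tx":0,"ty":0,"tz":0,"roll":0},{"tx":0,"ty":0,"tz":0,"roll":0}]' 0.85 20
python3 go.py
```

```text
t: 15.92
ee_pos: [0.5566, 0.1409, 0.0718]
ee_rot: [-0.527, -0.471, 0.472, 0.527]
contact_force: [0.2, 0.3, 0.2]
gripper_width: 0.0428
t 15.93 machine xyz mm [  1.9 139.7  71.8] yaw 179.8  F(mach) [0.1 0.3 0.2] w 42.8 j6 -1.33
t: 16.42
ee_pos: [0.5568, 0.1416, 0.0735]
ee_rot: [-0.526, -0.472, 0.472, 0.527]
contact_force: [-4.6, 1.1, 5.5]
gripper_width: 0.0196
t 16.43 machine xyz mm [  2.  140.4  73.5] yaw 179.8  F(mach) [-4.7  0.6  5.5] w 19.6 j6 -1.33
```

```bash
python3 -m pendant '[{"tx":-0.036,"ty":-0.115,"tz":0,"roll":0},{"tx":-0.036,"ty":-0.115,"tz":0,"roll":0},{"tx":-0.06,"ty":-0.095,"tz":0,"roll":0},{"tx":-0.06,"ty":-0.095,"tz":0,"roll":0},{"tx":-0.084,"ty":-0.077,"tz":0,"roll":0},{"tx":-0.084,"ty":-0.077,"tz":0,"roll":0},{"tx":0,"ty":0,"tz":0,"roll":0}]' && python3 go.py
python3 -m pendant '[{"tx":-0.1,"ty":-0.052,"tz":0,"roll":0},{"tx":-0.1,"ty":-0.052,"tz":0,"roll":0},{"tx":-0.11,"ty":-0.024,"tz":0,"roll":0},{"tx":-0.11,"ty":-0.024,"tz":0,"roll":0},{"tx":-0.113,"ty":0.005,"tz":0,"roll":0},{"tx":-0.113,"ty":0.005,"tz":0,"roll":0},{"tx":0,"ty":0,"tz":0,"roll":0}]' && python3 go.py
python3 -m pendant '[{"tx":-0.108,"ty":0.034,"tz":0,"roll":0},{"tx":-0.108,"ty":0.034,"tz":0,"roll":0},{"tx":-0.095,"ty":0.06,"tz":0,"roll":0},{"tx":-0.095,"ty":0.06,"tz":0,"roll":0},{"tx":0,"ty":0,"tz":0,"roll":0}]' && python3 go.py
```

```text
t: 17.3
ee_pos: [0.5549, 0.1237, 0.1025]
ee_rot: [-0.526, -0.472, 0.472, 0.527]
contact_force: [-4.6, 3.6, 4.7]
gripper_width: 0.0196
t 17.30 machine xyz mm [  2.  122.4 102.5] yaw 179.8  F(mach) [-5.   3.1  4.7] w 19.6 j6 -1.36
t: 18.18
ee_pos: [0.5512, 0.0895, 0.1092]
ee_rot: [0.528, 0.471, -0.472, -0.526]
contact_force: [-4.9, -1.9, 6.7]
gripper_width: 0.0194
t 18.18 machine xyz mm [  2.   88.  109.2] yaw 179.7  F(mach) [-4.6 -2.4  6.7] w 19.4 j6 -1.42
t: 18.8
ee_pos: [0.549, 0.0694, 0.0984]
ee_rot: [0.527, 0.47, -0.473, -0.526]
contact_force: [-5.2, -2.9, 3.1]
gripper_width: 0.0194
t 18.80 machine xyz mm [ 1.9 67.8 98.4] yaw 179.7  F(mach) [-4.9 -3.4  3.1] w 19.4 j6 -1.45
```

```bash
python3 -m pendant '[{"tx":0,"ty":0,"tz":0,"roll":0},{"tx":0,"ty":0,"tz":0,"roll":0},{"tx":0,"ty":0,"tz":0,"roll":0},{"tx":0,"ty":-0.4,"tz":0,"roll":0},{"tx":0,"ty":-0.5,"tz":0,"roll":0},{"tx":0,"ty":-0.5,"tz":0,"roll":0}]' 0.5 20
python3 go.py
python3 -m pendant '[{"tx":-0.38,"ty":0,"tz":-0.2,"roll":1},{"tx":-0.38,"ty":0,"tz":-0.2,"roll":1},{"tx":-0.38,"ty":0,"tz":-0.2,"roll":1},{"tx":0,"ty":0,"tz":0,"roll":1},{"tx":0,"ty":0,"tz":0,"roll":1},{"tx":0,"ty":0,"tz":0,"roll":1},{"tx":0,"ty":0,"tz":0,"roll":1},{"tx":0,"ty":0,"tz":0,"roll":1}]'
python3 go.py 32 10 80 109
python3 -c "
from h import *
b=cams.capture('top'); cv2.imwrite('pics/tB.png',b[:,:,::-1])
snap('scene','s5.png',(190,130,320,250),5)"
```

```text
t: 19.55
ee_pos: [0.5496, 0.0714, 0.1695]
ee_rot: [0.527, 0.472, -0.472, -0.527]
contact_force: [-0.8, -0.0, -0.2]
gripper_width: 0.0427
t 19.55 machine xyz mm [  2.2  69.9 169.5] yaw 179.8  F(mach) [-0.8 -0.1 -0.2] w 42.7 j6 -1.45
t: 20.55
ee_pos: [0.564, 0.009, 0.1689]
ee_rot: [-0.701, -0.091, 0.09, 0.701]
contact_force: [0.5, -0.2, 0.3]
gripper_width: 0.0426
t 20.55 machine xyz mm [ 23.2   9.4 168.9] yaw 110.8  F(mach) [ 0.6 -0.2  0.3] w 42.6 j6 -0.36
shift units [ 0.167  1.779 -0.051] roll units 0.208
```

View pics/s5.png

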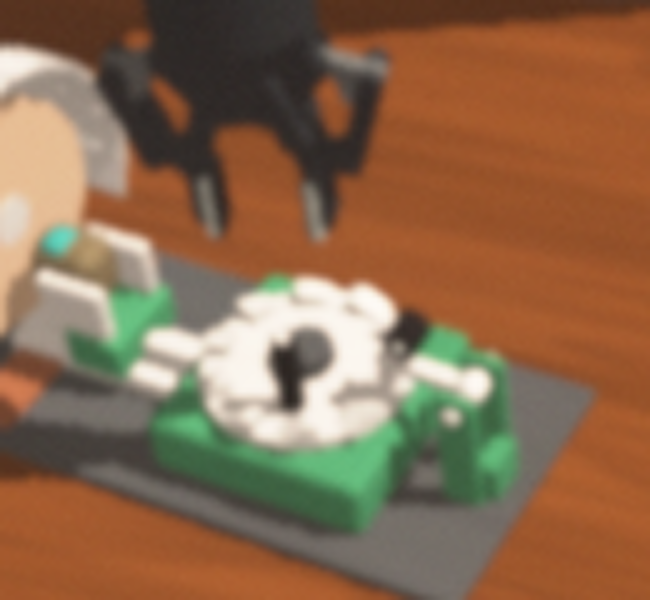

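The pawl is down, with the knob at about (408,330) and the arm lying level to (470,380). The handle is at about (285,345–405). Next I'll check the handle angle numerically.

```bash
python3 - <<'E' | tail -8
from h import *
from fit import w,q
for a in(10,19,28):
  for z in(.055,.105):
    X=(.0018+.034*np.cos(np.radians(a)),.034*np.sin(np.radians(a)),z)
    print(a,z,((proj('scene',w(q,X))[0]-[190,130]+.5)*5-.5).round(0),proj('top',w(q,X))[0].round(1))
E
```

```text
[[455.37114244 188.6662372 ]]
[[453.8735929  188.46744173]]
10 0.055 [282. 407.] [384.1 167.5]
10 0.105 [269. 339.] [387.3 162.8]
19 0.055 [292. 408.] [382.1 167.7]
19 0.105 [279. 340.] [385.2 163.1]
28 0.055 [302. 408.] [380.2 168.3]
28 0.105 [290. 340.] [383.2 163.6]
```

```bash
python3 -m pendant '[{"tx":0.112,"ty":0.4,"tz":-0.043,"roll":0.2},{"tx":0,"ty":0.4,"tz":0,"roll":0},{"tx":0,"ty":0.4,"tz":0,"roll":0},{"tx":0,"ty":0.3,"tz":0,"roll":0},{"tx":0,"ty":0.28,"tz":0,"roll":0}]' && python3 go.py
python3 -m pendant '[{"tx":0,"ty":0,"tz":0,"roll":0},{"tx":0,"ty":0,"tz":0,"roll":0},{"tx":0,"ty":0,"tz":0,"roll":0}]' 0.74 20
python3 go.py 29.2 9.4 80 109
```

```text
t: 21.28
ee_pos: [0.5697, 0.0083, 0.0793]
ee_rot: [0.702, 0.082, -0.082, -0.702]
contact_force: [-0.5, 0.7, -0.8]
gripper_width: 0.0426
t 21.27 machine xyz mm [29.   9.2 79.3] yaw 109.4  F(mach) [-0.6  0.6 -0.8] w 42.6 j6 -0.34
t: 21.65
ee_pos: [0.5704, 0.0081, 0.081]
ee_rot: [0.703, 0.082, -0.081, -0.702]
contact_force: [0.6, -0.0, -0.1]
gripper_width: 0.0218
t 21.65 machine xyz mm [29.7  9.2 81. ] yaw 109.3  F(mach) [ 0.6  0.  -0.1] w 21.8 j6 -0.33
shift units [-0.008  0.021  0.008] roll units 0.04
```

```bash
echo "F=A.T@s['contact_force']; print('F tool x %.1f y %.1f z %.1f'%tuple(F))" >> go.py
python3 -m pendant '[{"tx":0,"ty":0,"tz":0.0116,"roll":-0.133},{"tx":0,"ty":0,"tz":0.0116,"roll":-0.133},{"tx":0,"ty":0,"tz":0.0116,"roll":-0.133},{"tx":0,"ty":0,"tz":0.0116,"roll":-0.133},{"tx":0,"ty":0,"tz":0.0116,"roll":-0.133},{"tx":0,"ty":0,"tz":0.0116,"roll":-0.133}]' >/dev/null; python3 go.py
python3 -m pendant '[{"tx":0,"ty":0,"tz":0.0116,"roll":-0.133},{"tx":0,"ty":0,"tz":0.0116,"roll":-0.133},{"tx":0,"ty":0,"tz":0.0116,"roll":-0.133}]' >/dev/null; python3 go.py
```

```text
t 22.40 machine xyz mm [27.5 12.4 79.9] yaw 116.3  F(mach) [-0.5  0.9 -0.4] w 21.9 j6 -0.45
F tool x -0.1 y 0.4 z 1.0
t 22.77 machine xyz mm [27.1 13.2 79.9] yaw 119.7  F(mach) [ 1.1 -2.8 -1.1] w 22.2 j6 -0.51
F tool x -0.4 y 1.1 z -2.9
```

```bash
python3 -m pendant '[{"tx":0,"ty":0,"tz":0.0116,"roll":-0.133},{"tx":0,"ty":0,"tz":0.0116,"roll":-0.133}]' >/dev/null; python3 go.py
python3 -m pendant '[{"tx":0,"ty":0,"tz":0.0116,"roll":-0.133},{"tx":0,"ty":0,"tz":0,"roll":0}]' >/dev/null; python3 go.py
```

```text
t 23.02 machine xyz mm [26.4 14.7 79.9] yaw 122.0  F(mach) [ 0.7 -2.4 -1.4] w 22.4 j6 -0.55
F tool x -0.7 y 1.4 z -2.5
t 23.27 machine xyz mm [25.8 15.5 79.9] yaw 123.1  F(mach) [ 1.7 -2.6 -1.3] w 22.2 j6 -0.56
F tool x 0.0 y 1.3 z -3.1
```

```bash
echo "sys.exit(F[2]<-4.6)" >> go.py
python3 -m pendant '[{"tx":0,"ty":0,"tz":0.0116,"roll":-0.133},{"tx":0,"ty":0,"tz":0.0116,"roll":-0.133},{"tx":0,"ty":0,"tz":0.0116,"roll":-0.133}]' >/dev/null; python3 go.py && 
python3 -m pendant '[{"tx":0,"ty":0,"tz":0.0116,"roll":-0.133},{"tx":0,"ty":0,"tz":0.0116,"roll":-0.133},{"tx":0,"ty":0,"tz":0.0116,"roll":-0.133}]' >/dev/null && python3 go.py &&
python3 -m pendant '[{"tx":0,"ty":0,"tz":0.0116,"roll":-0.133},{"tx":0,"ty":0,"tz":0.0116,"roll":-0.133},{"tx":0,"ty":0,"tz":0.0116,"roll":-0.133}]' >/dev/null && python3 go.py &&
python3 -m pendant '[{"tx":0,"ty":0,"tz":0.0116,"roll":-0.133},{"tx":0,"ty":0,"tz":0.0116,"roll":-0.133},{"tx":0,"ty":0,"tz":0.0116,"roll":-0.133}]' >/dev/null && python3 go.py
```

```text
t 23.65 machine xyz mm [25.  16.8 80. ] yaw 126.6  F(mach) [ 2.2 -2.9 -1.3] w 22.0 j6 -0.62
F tool x 0.1 y 1.3 z -3.6False
```

```bash
sed -i 's/sys.exit(.*/sys.exit(int(F[2]<-4.6))/' go.py
python3 -m pendant '[{"tx":0,"ty":0,"tz":0.0116,"roll":-0.133},{"tx":0,"ty":0,"tz":0.0116,"roll":-0.133},{"tx":0,"ty":0,"tz":0.0116,"roll":-0.133}]' >/dev/null && python3 go.py &&
python3 -m pendant '[{"tx":0,"ty":0,"tz":0.0116,"roll":-0.133},{"tx":0,"ty":0,"tz":0.0116,"roll":-0.133},{"tx":0,"ty":0,"tz":0.0116,"roll":-0.133}]' >/dev/null && python3 go.py &&
python3 -m pendant '[{"tx":0,"ty":0,"tz":0.0116,"roll":-0.133},{"tx":0,"ty":0,"tz":0.0116,"roll":-0.133},{"tx":0,"ty":0,"tz":0.0116,"roll":-0.133}]' >/dev/null && python3 go.py
```

```text
t 24.02 machine xyz mm [23.9 18.3 79.9] yaw 130.0  F(mach) [ 1.7 -3.4 -0.4] w 22.1 j6 -0.68
F tool x -0.9 y 0.4 z -3.7
t 24.40 machine xyz mm [23.5 18.6 80. ] yaw 133.4  F(mach) [ 4.4 -5.2 -2.3] w 22.5 j6 -0.74
F tool x -0.4 y 2.3 z -6.8
```

The force stepped from the 3–4 N drag to 6.8 N and motion stalled: a tooth is on the pawl. Now I'll press gently in small steps.

```bash
python3 -m pendant '[{"tx":0,"ty":0,"tz":0,"roll":0}]' >/dev/null; python3 go.py
python3 -m pendant '[{"tx":0,"ty":0,"tz":0.01,"roll":0},{"tx":0,"ty":0,"tz":0,"roll":0}]' >/dev/null; python3 go.py
```

```text
t 24.52 machine xyz mm [23.4 18.6 80. ] yaw 133.4  F(mach) [ 4.4 -4.9 -1.8] w 22.5 j6 -0.74
F tool x -0.2 y 1.9 z -6.6
t 24.77 machine xyz mm [23.4 18.7 80. ] yaw 133.3  F(mach) [ 4.3 -5.6 -2.8] w 22.4 j6 -0.73
F tool x -0.7 y 2.8 z -7.0
```

```bash
python3 -m pendant '[{"tx":0,"ty":0,"tz":0.01,"roll":0},{"tx":0,"ty":0,"tz":0,"roll":0}]' >/dev/null; python3 go.py
python3 -m pendant '[{"tx":0,"ty":0,"tz":0.01,"roll":0},{"tx":0,"ty":0,"tz":0,"roll":0}]' >/dev/null; python3 go.py
```

```text
t 25.02 machine xyz mm [23.4 18.7 80. ] yaw 133.3  F(mach) [ 5.5 -6.2 -2.9] w 21.9 j6 -0.73
F tool x -0.2 y 2.9 z -8.3
t 25.27 machine xyz mm [23.3 18.8 80. ] yaw 133.3  F(mach) [ 4.9 -6.3 -3.7] w 22.2 j6 -0.73
F tool x -0.7 y 3.7 z -7.9
```

```bash
python3 -m pendant '[{"tx":0,"ty":0,"tz":0.02,"roll":0},{"tx":0,"ty":0,"tz":0,"roll":0}]' >/dev/null; python3 go.py
python3 -m pendant '[{"tx":0,"ty":0,"tz":0.01,"roll":0},{"tx":0,"ty":0,"tz":0,"roll":0}]' >/dev/null; python3 go.py
```

```text
t 25.52 machine xyz mm [23.2 19.  80. ] yaw 133.3  F(mach) [ 6.9 -8.5 -4. ] w 22.6 j6 -0.73
F tool x -0.8 y 4.1 z -10.9
t 25.77 machine xyz mm [23.2 19.  80. ] yaw 133.3  F(mach) [ 7.9 -8.6 -4.1] w 21.9 j6 -0.73
F tool x -0.1 y 4.2 z -11.6
```

Holding 11.6 N for 0.75 s, reading force midway.

```bash
python3 -m pendant '[{"tx":0,"ty":0,"tz":0.003,"roll":0},{"tx":0,"ty":0,"tz":0,"roll":0},{"tx":0,"ty":0,"tz":0,"roll":0}]' >/dev/null; python3 go.py
python3 -m pendant '[{"tx":0,"ty":0,"tz":0,"roll":0},{"tx":0,"ty":0,"tz":0,"roll":0},{"tx":0,"ty":0,"tz":0,"roll":0}]' >/dev/null; python3 go.py
python3 -m pendant '[{"tx":0,"ty":0,"tz":-0.03,"roll":0},{"tx":0,"ty":0,"tz":-0.03,"roll":0},{"tx":0,"ty":0,"tz":-0.04,"roll":0},{"tx":0,"ty":0,"tz":-0.04,"roll":0},{"tx":0,"ty":0,"tz":0,"roll":0}]' >/dev/null; python3 go.py
```

```text
t 26.15 machine xyz mm [23.2 19.  80. ] yaw 133.3  F(mach) [ 7.8 -8.3 -4.9] w 22.4 j6 -0.73
F tool x -0.0 y 5.0 z -11.3
t 26.52 machine xyz mm [23.1 19.  80. ] yaw 133.3  F(mach) [ 9.4 -8.5 -5.7] w 22.4 j6 -0.73
F tool x 1.0 y 5.8 z -12.6
t 27.15 machine xyz mm [24.7 17.4 79.7] yaw 133.4  F(mach) [ 0.8  0.2 -0.7] w 22.0 j6 -0.74
F tool x 0.7 y 0.7 z -0.5
```

```bash
python3 -m pendant '[{"tx":0,"ty":-0.1,"tz":0,"roll":0},{"tx":0,"ty":-0.3,"tz":0,"roll":0},{"tx":0,"ty":-0.6,"tz":0,"roll":0},{"tx":0,"ty":-0.6,"tz":0,"roll":0},{"tx":0,"ty":-0.6,"tz":0,"roll":0},{"tx":0,"ty":-0.2,"tz":0,"roll":0}]' >/dev/null; python3 go.py
python3 -m pendant '[{"tx":-0.8,"ty":0,"tz":0.5,"roll":0},{"tx":-0.8,"ty":0,"tz":0.5,"roll":0},{"tx":-0.8,"ty":0,"tz":0.5,"roll":0},{"tx":-0.4,"ty":0,"tz":0.25,"roll":0},{"tx":0,"ty":0,"tz":0,"roll":0}]' >/dev/null; python3 go.py
python3 - <<'E' | tail -12
from h import *
from fit import w,q
a=cams.capture('scene'); b=cams.capture('top')
k=lambda im,y0,y1,x0,x1,s:cv2.resize(im[y0:y1,x0:x1],None,fx=s,fy=s,interpolation=cv2.INTER_CUBIC)
A=k(a,140,240,160,320,5); B=k(b,150,205,330,490,5)[:,:800]
def dot(im,n,X,o,col):
    u=((proj(n,w(q,X))[0]-o+.5)*5-.5).astype(int); cv2.circle(im,tuple(map(int,u)),2,col,-1)
for g,c in((.018,(255,0,0)),(.022,(0,0,255))):
    for z in(.071,.085): dot(B,'top',(0,-.185+g,z),[330,150],c)
v=np.vstack([A[:325],B]); cv2.imwrite('pics/f.png',v[:,:,::-1]); print(v.shape)
for n,z,o in(('scene',.105,[160,140]),):
  for d in(25,33,40): 
    an=np.radians(d); print(d,((proj('scene',w(q,(.0018+.034*np.cos(an),.034*np.sin(an),.105)))[0]-o+.5)*5-.5).round(),((proj('scene',w(q,(.0018+.034*np.cos(an),.034*np.sin(an),.055)))[0]-o+.5)*5-.5).round())
E
```

```text
t 27.90 machine xyz mm [ 26.8  16.9 203.8] yaw 133.3  F(mach) [ 0.4 -0.2 -0.5] w 22.4 j6 -0.74
F tool x 0.1 y 0.5 z -0.5
t 28.52 machine xyz mm [-137.7  -15.8  199.9] yaw 133.3  F(mach) [-0.4  0.1 -0.4] w 22.2 j6 -0.81
F tool x -0.3 y 0.4 z 0.3
[ 0.53990598  0.0021832  -0.10632297] [-0.4 -1.2 -0.2 -0.3  0.4  0.3  0.2 -0.3  0.2 -1.  -0.4 -1.  -0.6  0.1]
handle ang [3.64881071] [-0.05756503  0.191465   -0.09184822  0.56323123] [ 0.50860177 -0.01108505  0.085     ]
knob 0 [0.54669783 0.0658218  0.099     ] [0.07124418 0.04468935] [-0.03183234  0.76866589]
knob 0.17 [0.5471838  0.07037526 0.1047446 ] [-1.47937242 -0.69970063] [ 1.33091148 -0.34205886]
[[455.37114244 188.6662372 ]]
[[453.8735929  188.46744173]]
(600, 800, 3)
25 [436. 291.] [449. 359.]
33 [446. 290.] [458. 358.]
40 [454. 289.] [466. 357.]
```

View pics/f.png

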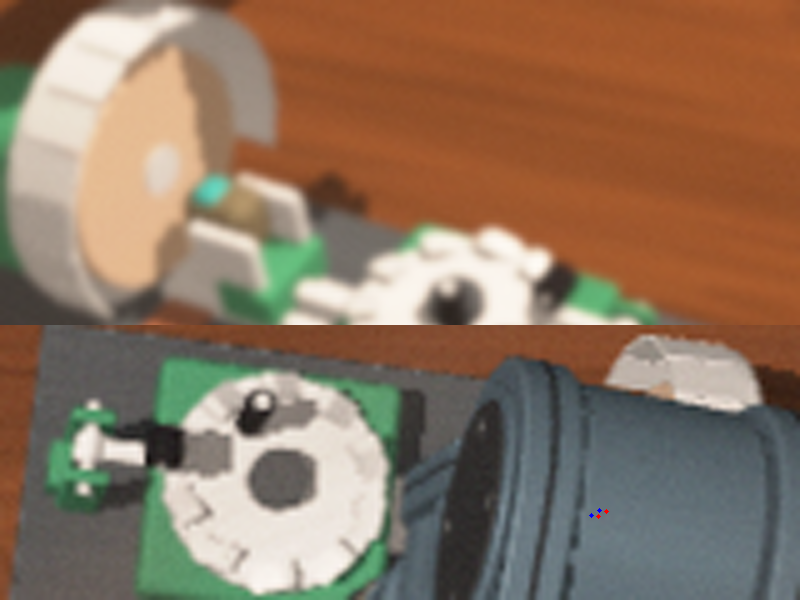

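The picture shows the pawl down on the teeth: knob at (555,285) in the scene half and (165,445) in the top half. The handle sits at about 35°, the stone is clear of the disc, and the arm is away from everything. Handing in.

```bash
python3 -c "
from cell import arm
print(arm.sign_off())"
```

```text
the job is handed in; nothing more can be done
None
```

The stone is backed off to an estimated 20–21 mm from the disc, the pawl is back on the teeth, and the catch held under the press test. I handed the job in at about 28.6 s.

**What I did:**
- I tipped the pawl over onto its stop.
- I wound the wheel about 3.0 rad anticlockwise by the handle. The gap then measured about 19–20 mm.
- I put the pawl back and let it go.
- I turned the wheel on by about 0.3 rad until a tooth caught. The force rose from about 3.5 N of drag to 6.8 N and the motion stalled.
- I pressed up to 11–12.6 N, held it for about 0.75 s, and the wheel did not move. I then backed off to zero force and lifted clear.

**Last checks:**
- **Pawl and wheel:** the final picture shows the pawl down and the handle at about 35°. The gripper was well clear and read no force.
- **Bystanders:** the bowl, jar and brush were never approached. The last picture did not cover them, so I did not check them at the end.
- **Gap:** the final figure is an estimate. It adds about 16.3 mm of winding to a 4–5 mm start, with an uncertainty of about 1–2 mm. The top view of the stone was hidden by the arm in the last picture. Before the last turn it gave 17–21 mm depending on the assumed stone height, while the scene camera gave about 20 mm.
- **Position fit:** the pinch on the pawl knob put the machine about 2 mm off my camera fit sideways. That did not affect the job.

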